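# Release the slide clamp from its ball hitch

### The job

Take up the copper-headed mallet and use its head, not the gripper, to drive the red lock pin on the ball mount fully down, then set the mallet down clear of the mount. Pull the brass latch tab sideways against its spring to free the blue coupler, lift the coupler off the ball and finish while still holding it in the gripper, roughly level and at least 10 cm above where it sat. Leave the mortar, the tins and the spring balance where they are.

Things in the scene. Friction and masses are not known exactly. Their poses are not given: they have to be found in the camera images.
- drawer: Fixed: bench-top green cabinet with a shallow steel drawer pulled out towards the robot. Origin: on the bench under the drawer's middle, at x 0.58, y 0 m; it never moves. The drawer's inside spans x 0.375 to 0.79 m and y -0.364 to 0.364 m; its floor is 10 mm above the bench, side rims 34 mm, front panel 48 mm high. The cabinet behind x = 0.80 m is 105 mm high.
- mount: Fixed grey ball mount on the drawer floor, z up; turned by up to 0.4 rad, on the left or right. Origin: underside of its 12 mm base plate, straight below the ball; the plate spans x -45 to 90, y -40 to 104 mm. Carries the ball (point ball), a U-shaped rest under the tongue at x 60 mm, and the red lock pin at x 0, y 77 mm.
- coupler: Loose blue hitch coupler, 0.41 kg with latch. Origin: at the ball's centre while seated, axes then those of the mount. A 48 mm square block sockets over the ball (2 mm sideways play) and must rise 25 mm to clear it; a 20 mm wide tongue runs along +x to a screw clamp (x 83 to 113 mm) with a glass slide reaching z 60 mm. Centre of mass near x 22 mm, below the latch tab.
- latch (a joint): Brass latch sliding on the coupler towards its +y; m, 0 shut (bolt under the ball, coupler cannot lift), 0.013 fully open. Spring: 3 N to start, 9 N at full travel. Ball free from about 0.007 on. While the lock pin is up it stops at 0.0015. Lifting by its tab lifts the coupler; off the ball the latch springs shut, which shifts the coupler along its +y by as much.
- latch_tab (a point): On the axis of the upright brass pull tab on top of the coupler, at coupler x 22, y 0, z 55 mm when shut; axes as the coupler. The tab is 26 mm along x, 14 mm along y and 40 mm high; its top is 16 mm above this point, the latch's flat top plate it stands on 24 mm below.
- pin (a joint): Red lock pin in the mount, sliding straight down; value in m, 0 up (its 46 mm collar stands before the end of the latch), 0.015 fully down against a stop. Light spring and stiff guide: 6 to 9 N moves it, and it stays where it is driven.
- pin_top (a point): Centre of the lock pin's flat top, a red cap 18 mm in diameter, 75 mm above the mount's underside while up, 60 mm when down. The coupler's nearest taller side is 44 mm from the pin's axis, its top 81 mm above the mount's underside, its tab's top 121 mm. Strike it with the mallet, not the gripper.
- mallet: Loose mallet, 0.32 kg, standing in the drawer on one striking face. Origin: centre of that lower face. Copper head: upright cylinder 36 mm across, 60 mm high. Wooden handle 16 mm wide, 18 mm high, level along its own -x out to 126 mm, its axis 30 mm above the lower face. Can be gripped by the head's sides (centre of mass near the head's axis) or by the handle close to the head.
- mortar: Loose white porcelain mortar, a bowl 84 mm wide and 55 mm high. Origin: centre of its underside. Leave alone.
- tin_a: Loose round aluminium sample tin, 67 mm wide, 38 mm high. Origin: centre of its underside. Leave alone.
- tin_b: The other aluminium tin, the same size. Leave alone.
- balance: Loose brass spring balance lying flat, 120 x 28 x 14 mm with a steel ring and hook at its ends (170 mm over all, along its x). Origin: centre of its underside. Leave alone.
- ball (a point): Centre of the steel hitch ball, 50 mm above the mount's underside. 32 mm across, flat on top 14 mm above this point and underneath 4 mm below it, on a 14 mm neck.
- mallet_head (a point): Middle of the mallet's copper head, 30 mm from each striking face.

How it is judged:
By the outcome, as a careful person would: the job done as asked, in the order asked, and still so for the second after the job is handed in, while the arm keeps its last pose, push and grip.
It also fails if it takes over 58 s, if anything falls off the work surface, if the arm or the gripper's body presses on something with over 40 N, if the wrist force passes 120 N, or if a joint passes its speed limit or range.

### The arm

A 6-joint arm with a two-finger parallel gripper is mounted at the origin on the work surface. World frame = base frame: x ahead of the robot, y to its left, z up, the work surface at z = 0. Lengths are in m, angles in rad, forces in N, time in s.
With the tool pointing down it reaches from about 0.35 to 0.775 m from the base axis. Payload 7.3 kg.
Tool frame: the origin (TCP) lies midway between the tips of the shut fingers; the grasp point (between the pads) lies 19 mm behind it; z points along the fingers, y is the line along which they close (so a half turn about z gives the same grasp; the last joint's range is limited). The gripper opens to 92 mm and grips with 3 to 60 N. Pads are 19 mm wide; open, the fingers measure 130 mm over their backs; the gripper's body (75 mm by 190 mm) begins 47 mm behind the grasp point.
Start: joints at [1.159, 0.342, 1.524, -0, 1.275, -0.146], TCP at [0.138, 0.507, 0.227] pointing down, gripper open.
Joint ranges: [-2.53, 2.53], [-0.77, 2.02], [0.04, 2.7], [-1, 4.14], [0.28, 2.66], [-3.11, 3.11]. Speed limits (rad/s): [2.57, 2.57, 3.14, 3.14, 3.14, 3.14].

### API

Orientations are given as [roll, pitch, yaw] about the fixed x, y, z axes, in that order (R = Rz(yaw) Ry(pitch) Rx(roll)).
In Python, from cell import robot, read_camera, camera_params, nets gives the robot as it stands. The module is installed in compiled form; this text tells all that it offers.
- The arm moves only by the tool step_arm, never from a script. Its argument "steps" is a list of rows, each an object of numbers: "x", "y", "z": the shift along the tool's x, y, z as a fraction of full scale; "rx", "ry", "rz": the turn, a rotation vector about the tool's x, y, z as a fraction of full scale; "claw": the opening, from -1 (shut) to 1 (fully open). In form: [{"x": .., "y": .., "z": .., "rx": .., "ry": .., "rz": .., "claw": ..}, ...]. A call has 1 to 12 rows; each row is the pose to reach, as a shift and turn from the pose commanded when the call began, along the tool's axes at that moment; what a row does not reach only later rows make up. Full scale, the value 1, is 750 mm for a shift and pi/4 rad for a turn. A row lasts 1/12 s, in which the tool goes at most 41.7 mm and 7.16 degrees, less where a joint would pass 70% of its speed; a pose out of reach is approached as far as the arm can. A call with a number of a shift or a turn outside -1 to 1 is refused whole. A call with a gripper value outside its range is refused whole. The fingers move at their own pace and stop on an object; "squeeze" is the grip in N (left out, the last holds). Time passes only in rows, so rows that repeat a pose let the fingers close. It gives the time, the measured TCP pose, the force, the opening and the grip force at its end, in the units of the state.
- robot.observe(): the state, without advancing time (a new reading comes with each control period).
- read_camera(name): name is "scene" or "top" or "wrist"; returns (picture, depth): 420x560x3 uint8, blue, green, red; 420x560 float32, m along the optical axis (not along the pixel's ray), 0 where there is no reading.
- camera_params(name): a dict with "fx", "fy", "cx", "cy" (pixels), "R" (3x3) and "t" (3): a world point X has camera coordinates R X + t; the wrist camera has in their place "hand_eye" (4x4, takes a point from camera to tool coordinates, whose origin is the TCP and whose axes are the flange's). Camera axes: x right, y down, z forward; pixel columns grow to the right and rows downward; lengths in m; the calibration is good to about 2 mm. The wrist camera is an equidistant fisheye: a pixel r from the principal point sees the ray r / f radians off the axis. A picture is of the moment at which its call begins: read the wrist's pose just before it. camera_params takes no time and is no camera call.
- robot.hand_in(): hands the job in; it is judged then, once.
Trained networks look in the newest picture that a camera, given by its name, has taken for a name from the list of things; names that differ only in an ending like _2 or _b are one class to them, and where a whole thing is asked for, a point or a joint stands for the part that bears it (a point fixed in the world has none). Each returns a list of dicts, best first, with "conf" (0 to 1); they miss things now and then, are a little off and sometimes report something else, mostly with a low value. They report only what shows in the picture. A call takes as long as a camera call.
- nets.masks_of(camera, query): "region" (420x560 bool, what is visible of it) and "box" ([left, top, right, bottom] in pixels, round what is visible of it).
- nets.landmark_of(camera, query): "pixel" ([row, column] in pixels: a listed point, or the origin of a listed thing).
The state is a dict: "time": time; "qpos": joint angles; "qvel": joint speeds; "joint_efforts": joint torques, N m; "tool_pos": TCP position; "tool_rot": TCP orientation; "contact_force": force on the tool from outside, world axes, zero at the start; "torque": the same for the moment, N m; "opening": finger opening in m; "grip_force": force on a finger pad.
Only numpy, scipy, OpenCV 4.12 (cv2) and the standard library are available. Lean on these libraries where they do the work, as an engineer would, in place of code of your own. Each camera call takes 0.05 s, during which the arm holds its last target. There are 200 camera calls.

## Working session

There is one attempt and no reset: what is moved stays moved. The work goes in short steps, Python scripts to look and compute and a tool call to move; the robot and the scene stay as the last step left them, time stands still between calls to the robot, and variables do not carry over. Pictures are saved under pics/ and viewed, at most 10 in all, crops included, and the job is handed in when it is done.

Besides the shell and the picture viewer there is one more tool, called after "Emit:" in YAML: its name, and indented under it one key for each argument. step_arm: Moves the arm, as the interface text tells. Its arguments: {"type":"object","properties":{"steps":{"type":"array","items":{"type":"object","properties":{"x":{"type":"number","minimum":-1,"maximum":1},"y":{"type":"number","minimum":-1,"maximum":1},"z":{"type":"number","minimum":-1,"maximum":1},"rx":{"type":"number","minimum":-1,"maximum":1},"ry":{"type":"number","minimum":-1,"maximum":1},"rz":{"type":"number","minimum":-1,"maximum":1},"claw":{"type":"number"}}}},"squeeze":{"type":"number"}},"required":["steps"]}

```bash
mkdir -p pics; cat > h.py <<'E'
import numpy as np, cv2
from cell import robot, read_camera, camera_params, nets
from scipy.spatial.transform import Rotation as Ro
def cloud(cam,d):
    p=camera_params(cam);R=np.array(p["R"]);t=np.array(p["t"])
    v,u=np.mgrid[0:420,0:560]
    c=np.stack([(u-p["cx"])/p["fx"]*d,(v-p["cy"])/p["fy"]*d,d],-1)
    return (c-t)@R   # R^T (c-t)
def atz(cam,px,z):
    p=camera_params(cam);R=np.array(p["R"]);t=np.array(p["t"])
    r=R.T@np.array([(px[1]-p["cx"])/p["fx"],(px[0]-p["cy"])/p["fy"],1]);o=-R.T@t
    return o+r*(z-o[2])/r[2]
E
cat > a.py <<'E'
from h import *
s=robot.observe();print(s["tool_pos"],s["tool_rot"],s["opening"],s["time"])
for cam in("top","scene"):
    im,d=read_camera(cam);cv2.imwrite(f"pics/{cam}0.png",im);P=cloud(cam,d)
    p=camera_params(cam);print(cam,-np.array(p["R"]).T@p["t"])
    for q in("mount","coupler","latch","mallet","mortar","tin_a","balance","pin"):
        for m in nets.masks_of(cam,q)[:2]:
            r=m["region"]&(d>0)
            if r.sum()>5:
                X=P[r];print(cam,q,round(m["conf"],2),m["box"],X.mean(0).round(3),X.min(0).round(3),X.max(0).round(3))
    for q,z in(("pin_top",.085),("latch_tab",.115),("ball",.06),("mallet_head",.04),("mallet",.01),("coupler",.06),("mount",.01)):
        for m in nets.landmark_of(cam,q)[:2]: print(cam,q,round(m["conf"],2),np.round(m["pixel"],1),atz(cam,m["pixel"],z).round(4))
print(robot.observe()["time"])
E
python3 a.py
```

```text
[0.13771907 0.50618883 0.22603564] [-3.14004311e+00 -2.57655221e-04  2.87576262e+00] 0.09195979652110792 0.0
top [ 0.36319632 -0.00159406  1.29027487]
top mount 0.82 [283.8, 204.2, 348.5, 264.1] [ 0.559 -0.105  0.028] [ 0.485 -0.206  0.004] [ 0.648 -0.036  0.091]
top coupler 0.73 [311.7, 193.9, 338.2, 245.8] [ 0.589 -0.144  0.087] [ 0.525 -0.188  0.005] [ 0.683 -0.102  0.137]
top coupler 0.62 [121.1, 68.2, 423.7, 319.7] [0.689 0.01  0.045] [ 0.339 -0.436 -0.009] [1.061 0.435 0.185]
top latch 0.65 [308.0, 221.0, 334.0, 246.5] [ 0.558 -0.141  0.092] [ 0.533 -0.169  0.019] [ 0.588 -0.11   0.137]
top mallet 0.93 [208.3, 230.3, 233.3, 284.7] [0.497 0.129 0.056] [0.421 0.101 0.032] [0.556 0.158 0.075]
top mortar 0.81 [371.5, 191.3, 403.6, 220.2] [ 0.645 -0.321  0.044] [ 0.601 -0.365  0.005] [ 0.696 -0.276  0.071]
top tin_a 0.89 [138.3, 248.5, 165.4, 277.0] [0.47  0.313 0.045] [0.437 0.281 0.005] [0.508 0.356 0.055]
top tin_a 0.59 [379.6, 268.2, 407.1, 290.9] [ 0.448 -0.32   0.048] [ 0.416 -0.354  0.024] [ 0.481 -0.289  0.055]
top balance 0.98 [219.5, 160.7, 268.6, 172.8] [0.752 0.081 0.023
[... 1825 characters left out ...]

scene pin 0.57 [276.1, 189.5, 293.4, 209.0] [ 0.535 -0.085  0.057] [ 0.48  -0.139  0.008] [ 0.556 -0.064  0.087]
scene pin_top 0.7 [189.3 286. ] [ 0.5242 -0.0885  0.085 ]
scene latch_tab 0.56 [172.6 254.2] [ 0.5721 -0.1575  0.115 ]
scene ball 0.57 [186.5 259.6] [ 0.5569 -0.1586  0.06  ]
scene mallet_head 0.74 [253.7 335. ] [0.5328 0.1125 0.04  ]
scene mallet_head 0.73 [186.  257.7] [ 0.5479 -0.182   0.04  ]
scene mallet 0.93 [263.7 333.4] [0.537  0.1165 0.01  ]
scene mallet 0.57 [179.4 202.9] [ 0.6407 -0.3231  0.01  ]
scene coupler 0.92 [184.8 257.1] [ 0.5585 -0.1679  0.06  ]
scene coupler 0.64 [256.2 334.7] [0.5504 0.1281 0.06  ]
scene mount 0.85 [197.4 257.8] [ 0.5555 -0.1718  0.01  ]
1.6
```

```bash
cat > b.py <<'E'
from h import *
big=[]
for cam,c in(("top",(190,175,360,300)),("scene",(210,150,400,280))):
    im,d=read_camera(cam);P=cloud(cam,d);hsv=cv2.cvtColor(im,cv2.COLOR_BGR2HSV)
    H,S,V=[hsv[...,i].astype(int) for i in range(3)]
    x0,y0,x1,y1=c;big.append(cv2.resize(im[y0:y1,x0:x1],(680,500 if cam=="top" else 465),interpolation=cv2.INTER_CUBIC))
    def rep(n,m):
        X=P[m&(d>0)]
        if len(X): print(cam,n,len(X),np.median(X,0).round(4),X.mean(0).round(4),((X.min(0)+X.max(0))/2).round(4),(X.max(0)-X.min(0)).round(3))
    x,y,z=P[...,0],P[...,1],P[...,2]
    near=(abs(x-.57)<.11)&(abs(y+.13)<.1)
    rep("pintop",near&((H<8)|(H>172))&(S>130)&(z>.078)); rep("pinred",near&((H<8)|(H>172))&(S>130))
    rep("tabtop",near&(z>.12)&(x<.6)); rep("blocktop",near&(z>.084)&(z<.1)&(x<.61)&(y<-.11)); rep("glass", near&(x>.61)&(z>.09))
    ml=(abs(x-.49)<.09)&(abs(y-.13)<.05)
    rep("head",ml&(z>.061)&(z<.08)); hd=ml&(z>.038)&(z<.056)&(x<.51);rep("handle",hd)
    X=P[hd][:,:2];l=cv2.fitLine(X.astype(np.float32),cv2.DIST_HUBER,0,.01,.01).ravel();print(l,np.arctan2(l[1],l[0]))
cv2.imwrite("pics/top1.png",big[0]);cv2.imwrite("pics/scene1.png",big[1])
E
python3 b.py
```

```text
top pintop 37 [ 0.5307 -0.0865  0.085 ] [ 0.5308 -0.0865  0.0851] [ 0.5307 -0.0867  0.0842] [0.016 0.016 0.009]
top pinred 234 [ 0.5287 -0.0865  0.0542] [ 0.5296 -0.0875  0.0583] [ 0.5309 -0.0891  0.0541] [0.045 0.048 0.069]
top tabtop 64 [ 0.5744 -0.1528  0.1297] [ 0.5745 -0.1529  0.1295] [ 0.5747 -0.1534  0.1277] [0.026 0.019 0.014]
top blocktop 328 [ 0.5554 -0.1454  0.0902] [ 0.5564 -0.1488  0.0898] [ 0.5678 -0.1531  0.0914] [0.081 0.068 0.015]
top glass 109 [ 0.6472 -0.1301  0.0956] [ 0.647  -0.1316  0.1017] [ 0.648  -0.1393  0.1074] [0.041 0.073 0.035]
top head 149 [0.5402 0.1184 0.0694] [0.54   0.1179 0.0697] [0.5396 0.1177 0.0686] [0.034 0.034 0.012]
top handle 229 [0.4634 0.1395 0.0478] [0.4641 0.1395 0.048 ] [0.464  0.1391 0.0472] [0.09  0.04  0.016]
[ 0.9586427  -0.2846123   0.46413836  0.13952912] -0.28860196
scene pintop 35 [ 0.5337 -0.0856  0.0837] [ 0.5335 -0.0862  0.0834] [ 0.5336 -0.0875  0.0829] [0.014 0.017 0.008]
scene pinred 230 [ 0.5357 -0.084   0.0534] [ 0.5354 -0.0847  0.0576] [ 0.5315 -0.1015  0.0543] [0.051 0.076 0.065]
scene tabtop 68 [ 0.5784 -0.1515  0.1289] [ 0.5782 -0.1517  0.1281] [ 0.577  -0.1537  0.1267] [0.028 0.02  0.013]
scene blocktop 235 [ 0.5638 -0.1415  0.0901] [ 0.5639 -0.1415  0.09  ] [ 0.5602 -0.1483  0.0918] [0.064 0.059 0.015]
scene glass 177 [ 0.6514 -0.1285  0.0959] [ 0.6507 -0.1297  0.1018] [ 0.6499 -0.1393  0.1059] [0.043 0.076 0.032]
scene head 192 [0.5447 0.1197 0.0689] [0.5441 0.1192 0.0682] [0.5428 0.1172 0.0667] [0.034 0.037 0.011]
scene handle 272 [0.4664 0.142  0.0469] [0.4662 0.1419 0.0461] [0.4653 0.139  0.0447] [0.088 0.04  0.013]
[ 0.95396566 -0.2999159   0.46226782  0.1444939 ] -0.3046045
```

View pics/top0.png

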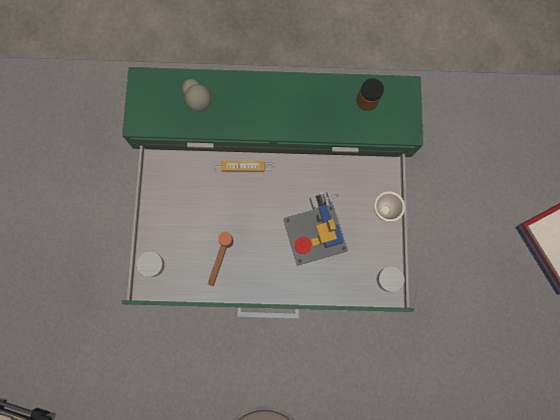

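View pics/scene0.png

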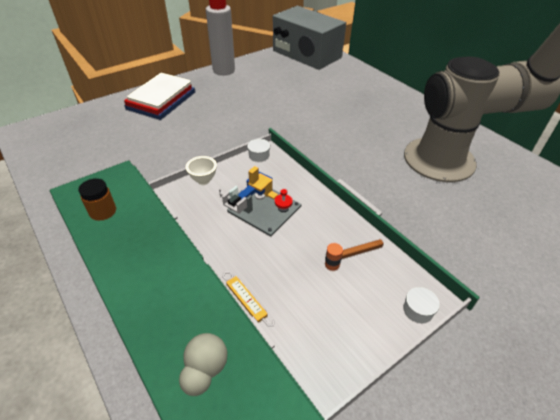

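```bash
cat > go.py <<'E'
import sys
from h import *
# usage: go.py x y z yaw -> shift/turn in units from the measured pose
x,y,z,yaw=map(float,sys.argv[1:5]);s=robot.observe();R=Ro.from_euler("xyz",s["tool_rot"])
T=Ro.from_euler("xyz",[np.pi,0,yaw]);dp=R.inv().apply(np.array([x,y,z])-s["tool_pos"]);dr=(R.inv()*T).as_rotvec()
print("shift",(dp/.75).round(4),"turn",(dr/(np.pi/4)).round(4),"mm",(dp*1e3).round(1),"rows",np.linalg.norm(dp)/.0417,np.degrees(np.linalg.norm(dr))/7.16)
print(s["tool_pos"].round(4),s["tool_rot"].round(3),s["time"],s["contact_force"].round(1),round(s["opening"],4),s["grip_force"])
E
python3 go.py .542 .1185 .14 2.846; python3 go.py .542 .1185 .029 2.846
```

```text
shift [-0.6558 -0.3578  0.1157] turn [0.0001 0.0001 0.038 ] mm [-491.8 -268.3   86.7] rows 13.59595877926041 0.2387789087415642
[0.1379 0.5066 0.2267] [3.142 0.    2.876] 1.7 [-1.  -0.2  0.3] 0.0922 0.0
shift [-0.6558 -0.3578  0.2637] turn [0.0001 0.0001 0.038 ] mm [-491.8 -268.3  197.7] rows 14.248087258608413 0.2387789087415642
[0.1379 0.5066 0.2267] [3.142 0.    2.876] 1.7 [-1.  -0.2  0.3] 0.0922 0.0
```

Emit:
step_arm:
  steps:
    - {"x": -0.656,"y": -0.358,"z": 0.05,"rz": 0.038,"claw": 1}
    - {"x": -0.656,"y": -0.358,"z": 0.05,"rz": 0.038,"claw": 1}
    - {"x": -0.656,"y": -0.358,"z": 0.05,"rz": 0.038,"claw": 1}
    - {"x": -0.656,"y": -0.358,"z": 0.05,"rz": 0.038,"claw": 1}
    - {"x": -0.656,"y": -0.358,"z": 0.05,"rz": 0.038,"claw": 1}
    - {"x": -0.656,"y": -0.358,"z": 0.05,"rz": 0.038,"claw": 1}
    - {"x": -0.656,"y": -0.358,"z": 0.05,"rz": 0.038,"claw": 1}
    - {"x": -0.656,"y": -0.358,"z": 0.05,"rz": 0.038,"claw": 1}
    - {"x": -0.656,"y": -0.358,"z": 0.05,"rz": 0.038,"claw": 1}
    - {"x": -0.656,"y": -0.358,"z": 0.05,"rz": 0.038,"claw": 1}
    - {"x": -0.656,"y": -0.358,"z": 0.05,"rz": 0.038,"claw": 1}
    - {"x": -0.656,"y": -0.358,"z": 0.05,"rz": 0.038,"claw": 1}

```text
$.steps[0]: bad value
```

```bash
python3 go.py .542 .1185 .15 2.846
```

```text
shift [-0.6558 -0.3578  0.1023] turn [0.0001 0.0001 0.038 ] mm [-491.8 -268.3   76.7] rows 13.561345615222388 0.2387789087415642
[0.1379 0.5066 0.2267] [3.142 0.    2.876] 1.7 [-1.  -0.2  0.3] 0.0922 0.0
```

Emit:
step_arm:
  steps:
    - {"x": -0.656,"y": -0.358,"z": 0.05,"rx": 0,"ry": 0,"rz": 0.038,"claw": 1}
    - {"x": -0.656,"y": -0.358,"z": 0.05,"rx": 0,"ry": 0,"rz": 0.038,"claw": 1}
    - {"x": -0.656,"y": -0.358,"z": 0.05,"rx": 0,"ry": 0,"rz": 0.038,"claw": 1}
    - {"x": -0.656,"y": -0.358,"z": 0.05,"rx": 0,"ry": 0,"rz": 0.038,"claw": 1}
    - {"x": -0.656,"y": -0.358,"z": 0.05,"rx": 0,"ry": 0,"rz": 0.038,"claw": 1}
    - {"x": -0.656,"y": -0.358,"z": 0.05,"rx": 0,"ry": 0,"rz": 0.038,"claw": 1}
    - {"x": -0.656,"y": -0.358,"z": 0.05,"rx": 0,"ry": 0,"rz": 0.038,"claw": 1}
    - {"x": -0.656,"y": -0.358,"z": 0.05,"rx": 0,"ry": 0,"rz": 0.038,"claw": 1}
    - {"x": -0.656,"y": -0.358,"z": 0.05,"rx": 0,"ry": 0,"rz": 0.038,"claw": 1}
    - {"x": -0.656,"y": -0.358,"z": 0.05,"rx": 0,"ry": 0,"rz": 0.038,"claw": 1}
    - {"x": -0.656,"y": -0.358,"z": 0.05,"rx": 0,"ry": 0,"rz": 0.038,"claw": 1}
    - {"x": -0.656,"y": -0.358,"z": 0.05,"rx": 0,"ry": 0,"rz": 0.038,"claw": 1}

```text
time: 2.7
tool_pos: [0.4989, 0.1592, 0.1934]
tool_rot: [3.141, 0.0, 2.846]
contact_force: [0.4, 1.7, 0.6]
opening: 0.0915
grip_force: 0.0
```

```bash
python3 go.py .542 .1185 .15 2.846
```

```text
shift [-0.0707 -0.0352  0.0578] turn [ 0.0005  0.0004 -0.0005] mm [-53.1 -26.4  43.4] rows 1.7606702202047495 0.005030228027171885
[0.4989 0.1592 0.1934] [3.141 0.    2.846] 2.7 [0.4 1.7 0.6] 0.0915 0.0
```

Emit:
step_arm:
  steps:
    - {"x": -0.0707,"y": -0.0352,"z": 0.058,"rx": 0,"ry": 0,"rz": 0,"claw": 1}
    - {"x": -0.0707,"y": -0.0352,"z": 0.058,"rx": 0,"ry": 0,"rz": 0,"claw": 1}
    - {"x": -0.0707,"y": -0.0352,"z": 0.058,"rx": 0,"ry": 0,"rz": 0,"claw": 1}
    - {"x": -0.0707,"y": -0.0352,"z": 0.09,"rx": 0,"ry": 0,"rz": 0,"claw": 1}
    - {"x": -0.0707,"y": -0.0352,"z": 0.12,"rx": 0,"ry": 0,"rz": 0,"claw": 1}

```text
time: 3.12
tool_pos: [0.5414, 0.1202, 0.1036]
tool_rot: [3.14, 0.002, 2.845]
contact_force: [-0.1, 0.3, -0.7]
opening: 0.092
grip_force: 0.0
```

```bash
cat > w.py <<'E'
import sys
from h import *
p=camera_params("wrist");he=np.array(p["hand_eye"])
s=robot.observe();R=Ro.from_euler("xyz",s["tool_rot"]).as_matrix()
im,d=read_camera("wrist");cv2.imwrite(f"pics/{sys.argv[1]}.png",im)
def w(px,z):
    v=np.array([px[1]-p["cx"],px[0]-p["cy"]]);r=np.hypot(*v);th=r/p["fx"]
    c=np.array([*(v/r*np.sin(th)),np.cos(th)]);o=R@he[:3,3]+s["tool_pos"];q=R@he[:3,:3]@c
    return o+q*(z-o[2])/q[2]
for a in sys.argv[2:]:
    q,z=a.split(":")
    for m in nets.landmark_of("wrist",q)[:2]: print(q,round(m["conf"],2),np.round(m["pixel"]),w(m["pixel"],float(z)).round(4))
    for m in nets.masks_of("wrist",q)[:1]: print(q,round(m["conf"],2),m["box"])
print(he.round(3),p["fx"])
E
python3 w.py w0 mallet_head:.04; python3 go.py .542 .1185 .029 2.846
```

```text
mallet_head 0.78 [243.0, 43.1, 301.5, 263.5]
[[ 0.    -0.965 -0.261  0.07 ]
 [ 1.    -0.     0.001  0.   ]
 [-0.001 -0.261  0.965 -0.158]
 [ 0.     0.     0.     1.   ]] 325.19226210127806
shift [-0.0044 -0.0016  0.0981] turn [-0.0014 -0.0041  0.0004] mm [-3.3 -1.2 73.6] rows 1.7668690904887872 0.027544918500874975
[0.5394 0.1206 0.1026] [-3.141e+00 -3.000e-03  2.846e+00] 3.2667 [0.5 0.  0.9] 0.0918 0.0
```

View pics/w0.png

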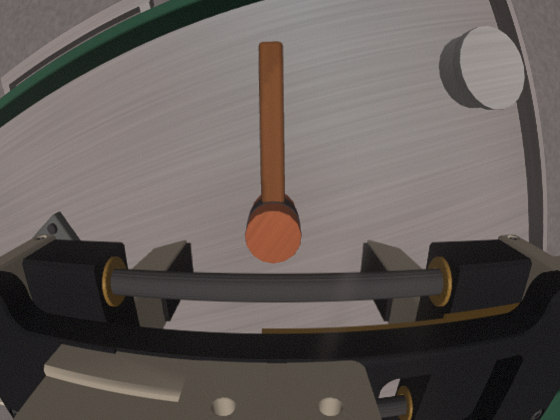

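Emit:
step_arm:
  steps:
    - {"x": 0,"y": -0.004,"z": 0.03,"rx": 0,"ry": 0,"rz": 0,"claw": 1}
    - {"x": 0,"y": -0.004,"z": 0.06,"rx": 0,"ry": 0,"rz": 0,"claw": 1}
    - {"x": 0,"y": -0.004,"z": 0.085,"rx": 0,"ry": 0,"rz": 0,"claw": 1}
    - {"x": 0,"y": -0.004,"z": 0.098,"rx": 0,"ry": 0,"rz": 0,"claw": 1}
    - {"x": 0,"y": -0.004,"z": 0.098,"rx": 0,"ry": 0,"rz": 0,"claw": 1}
    - {"x": 0,"y": -0.004,"z": 0.098,"rx": 0,"ry": 0,"rz": 0,"claw": 0}
    - {"x": 0,"y": -0.004,"z": 0.098,"rx": 0,"ry": 0,"rz": 0,"claw": -0.5}
    - {"x": 0,"y": -0.004,"z": 0.098,"rx": 0,"ry": 0,"rz": 0,"claw": -1}
    - {"x": 0,"y": -0.004,"z": 0.098,"rx": 0,"ry": 0,"rz": 0,"claw": -1}
    - {"x": 0,"y": -0.004,"z": 0.098,"rx": 0,"ry": 0,"rz": 0,"claw": -1}
    - {"x": 0,"y": -0.004,"z": 0.098,"rx": 0,"ry": 0,"rz": 0,"claw": -1}
    - {"x": 0,"y": -0.004,"z": 0.098,"rx": 0,"ry": 0,"rz": 0,"claw": -1}
  squeeze: 50

```text
time: 4.27
tool_pos: [0.5399, 0.1174, 0.0301]
tool_rot: [3.141, 0.0, 2.846]
contact_force: [0.5, 0.3, 0.5]
opening: 0.05
grip_force: 0.0
```

```bash
python3 go.py .54 .1185 .20 2.846;  python3 go.py .532 -.0865 .15 1.886
```

```text
shift [ 0.0003  0.0015 -0.2265] turn [ 0.0003  0.0005 -0.0001] mm [   0.2    1.1 -169.9] rows 4.074511070871344 0.0036165623896833336
[0.5399 0.1174 0.0301] [3.141 0.    2.846] 4.2667 [0.5 0.3 0.5] 0.05 0.0
shift [-0.0692 -0.2631 -0.1599] turn [5.0000e-04 3.0000e-04 1.2222e+00] mm [ -51.9 -197.3 -119.9] rows 5.675612521529876 7.681522290174156
[0.5399 0.1174 0.0301] [3.141 0.    2.846] 4.2667 [0.5 0.3 0.5] 0.05 0.0
```

Fingers still closing.

Emit:
step_arm:
  steps:
    - {"x": 0,"y": 0,"z": 0,"rx": 0,"ry": 0,"rz": 0,"claw": -1}
    - {"x": 0,"y": 0,"z": 0,"rx": 0,"ry": 0,"rz": 0,"claw": -1}
    - {"x": 0,"y": 0,"z": 0,"rx": 0,"ry": 0,"rz": 0,"claw": -1}
    - {"x": 0,"y": 0,"z": 0,"rx": 0,"ry": 0,"rz": 0,"claw": -1}
    - {"x": 0,"y": 0,"z": 0,"rx": 0,"ry": 0,"rz": 0,"claw": -1}
    - {"x": 0,"y": 0,"z": 0,"rx": 0,"ry": 0,"rz": 0,"claw": -1}
    - {"x": 0,"y": 0,"z": 0,"rx": 0,"ry": 0,"rz": 0,"claw": -1}
    - {"x": 0,"y": 0,"z": 0,"rx": 0,"ry": 0,"rz": 0,"claw": -1}

```text
time: 4.93
tool_pos: [0.5399, 0.1175, 0.0299]
tool_rot: [3.141, 0.0, 2.846]
contact_force: [1.2, 1.2, -0.5]
opening: 0.0352
grip_force: 50.0
```

Emit:
step_arm:
  steps:
    - {"x": 0,"y": 0,"z": -0.055,"rx": 0,"ry": 0,"rz": 0,"claw": -1}
    - {"x": 0,"y": 0,"z": -0.11,"rx": 0,"ry": 0,"rz": 0,"claw": -1}
    - {"x": 0,"y": 0,"z": -0.16,"rx": 0,"ry": 0,"rz": 0,"claw": -1}
    - {"x": -0.017,"y": -0.06,"z": -0.2,"rx": 0,"ry": 0,"rz": 0.12,"claw": -1}
    - {"x": -0.03,"y": -0.11,"z": -0.2,"rx": 0,"ry": 0,"rz": 0.27,"claw": -1}
    - {"x": -0.042,"y": -0.16,"z": -0.2,"rx": 0,"ry": 0,"rz": 0.42,"claw": -1}
    - {"x": -0.055,"y": -0.21,"z": -0.2,"rx": 0,"ry": 0,"rz": 0.57,"claw": -1}
    - {"x": -0.069,"y": -0.25,"z": -0.2,"rx": 0,"ry": 0,"rz": 0.72,"claw": -1}
    - {"x": -0.069,"y": -0.263,"z": -0.2,"rx": 0,"ry": 0,"rz": 0.87,"claw": -1}
    - {"x": -0.069,"y": -0.263,"z": -0.2,"rx": 0,"ry": 0,"rz": 1,"claw": -1}
    - {"x": -0.069,"y": -0.263,"z": -0.2,"rx": 0,"ry": 0,"rz": 1,"claw": -1}

```text
time: 5.85
tool_pos: [0.5311, -0.0875, 0.1791]
tool_rot: [-3.14, -0.001, 2.055]
contact_force: [0.1, 0.3, -3.3]
opening: 0.0351
grip_force: 50.0
```

```bash
python3 go.py .532 -.0865 .13 1.886; python3 w.py w1 pin_top:.085 mallet_head:.1
```

```text
shift [0.0005 0.0018 0.0655] turn [-0.0017 -0.0015  0.2147] mm [ 0.4  1.3 49.1] rows 1.1786845581045604 1.3494326836200459
[ 0.5311 -0.0875  0.1791] [-3.140e+00 -1.000e-03  2.055e+00] 5.85 [ 0.1  0.3 -3.3] 0.0351 50.00014901161194
pin_top 0.6 [251.3, 186.4, 302.9, 218.6]
mallet_head 0.97 [271. 275.] [ 0.5511 -0.1275  0.1   ]
mallet_head 0.84 [234.9, 6.2, 317.7, 328.4]
[[ 0.    -0.965 -0.261  0.07 ]
 [ 1.    -0.     0.     0.   ]
 [-0.    -0.261  0.965 -0.158]
 [ 0.     0.     0.     1.   ]] 325.19226210127806
```

View pics/w1.png

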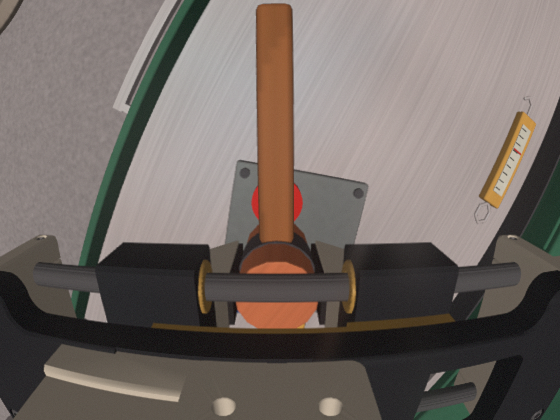

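Emit:
step_arm:
  steps:
    - {"x": -0.001,"y": 0.002,"z": 0.03,"rx": 0,"ry": 0,"rz": 0.12,"claw": -1}
    - {"x": -0.001,"y": 0.002,"z": 0.06,"rx": 0,"ry": 0,"rz": 0.215,"claw": -1}
    - {"x": -0.001,"y": 0.002,"z": 0.08,"rx": 0,"ry": 0,"rz": 0.215,"claw": -1}
    - {"x": -0.001,"y": 0.002,"z": 0.09,"rx": 0,"ry": 0,"rz": 0.215,"claw": -1}
    - {"x": -0.001,"y": 0.002,"z": 0.096,"rx": 0,"ry": 0,"rz": 0.215,"claw": -1}
    - {"x": -0.001,"y": 0.002,"z": 0.1,"rx": 0,"ry": 0,"rz": 0.215,"claw": -1}
    - {"x": -0.001,"y": 0.002,"z": 0.104,"rx": 0,"ry": 0,"rz": 0.215,"claw": -1}
    - {"x": -0.001,"y": 0.002,"z": 0.108,"rx": 0,"ry": 0,"rz": 0.215,"claw": -1}
    - {"x": -0.001,"y": 0.002,"z": 0.108,"rx": 0,"ry": 0,"rz": 0.215,"claw": -1}

```text
time: 6.85
tool_pos: [0.534, -0.0862, 0.0994]
tool_rot: [3.14, 0.001, 1.892]
contact_force: [-0.4, 0.6, -0.3]
opening: 0.0356
grip_force: 50.0
```

Emit:
step_arm:
  steps:
    - {"x": 0,"y": 0,"z": 0.003,"rx": 0,"ry": 0,"rz": 0,"claw": -1}
    - {"x": 0,"y": 0,"z": 0.006,"rx": 0,"ry": 0,"rz": 0,"claw": -1}
    - {"x": 0,"y": 0,"z": 0.009,"rx": 0,"ry": 0,"rz": 0,"claw": -1}
    - {"x": 0,"y": 0,"z": 0.012,"rx": 0,"ry": 0,"rz": 0,"claw": -1}
    - {"x": 0,"y": 0,"z": 0.012,"rx": 0,"ry": 0,"rz": 0,"claw": -1}

```text
time: 7.27
tool_pos: [0.534, -0.0864, 0.0897]
tool_rot: [3.141, 0.0, 1.892]
contact_force: [0.4, 2.7, 1.7]
opening: 0.0351
grip_force: 50.0
```

Emit:
step_arm:
  steps:
    - {"x": 0,"y": 0,"z": 0.0015,"rx": 0,"ry": 0,"rz": 0,"claw": -1}
    - {"x": 0,"y": 0,"z": 0.003,"rx": 0,"ry": 0,"rz": 0,"claw": -1}
    - {"x": 0,"y": 0,"z": 0.003,"rx": 0,"ry": 0,"rz": 0,"claw": -1}

```text
time: 7.52
tool_pos: [0.5341, -0.0864, 0.089]
tool_rot: [3.14, 0.001, 1.892]
contact_force: [-2.5, 3.1, 15.2]
opening: 0.0351
grip_force: 50.0
```

Emit:
step_arm:
  steps:
    - {"x": 0,"y": 0,"z": 0.0015,"rx": 0,"ry": 0,"rz": 0,"claw": -1}
    - {"x": 0,"y": 0,"z": 0.0015,"rx": 0,"ry": 0,"rz": 0,"claw": -1}

```text
time: 7.68
tool_pos: [0.5341, -0.0864, 0.0887]
tool_rot: [3.14, 0.001, 1.892]
contact_force: [-4.6, 3.8, 21.1]
opening: 0.0354
grip_force: 50.0
```

```bash
python3 go.py .55 .10 .18 1.892;python3 go.py .55 .10 .032 1.892
```

```text
shift [ 0.2291  0.0988 -0.1218] turn [ 0.0025  0.0017 -0.0002] mm [171.8  74.1 -91.4] rows 4.992672571404612 0.018680756756867454
[ 0.5341 -0.0864  0.0887] [3.140e+00 1.000e-03 1.892e+00] 7.6833 [-4.6  3.8 21.1] 0.0354 50.005486607551575
shift [0.2293 0.0984 0.0755] turn [ 0.0025  0.0017 -0.0002] mm [172.   73.8  56.6] rows 4.689045225310812 0.018680756756867454
[ 0.5341 -0.0864  0.0887] [3.140e+00 1.000e-03 1.892e+00] 7.6833 [-4.6  3.8 21.1] 0.0354 50.005486607551575
```

Emit:
step_arm:
  steps:
    - {"x": 0,"y": 0,"z": -0.05,"rx": 0,"ry": 0,"rz": 0,"claw": -1}
    - {"x": 0,"y": 0,"z": -0.1,"rx": 0,"ry": 0,"rz": 0,"claw": -1}
    - {"x": 0.04,"y": 0.02,"z": -0.12,"rx": 0,"ry": 0,"rz": 0,"claw": -1}
    - {"x": 0.09,"y": 0.04,"z": -0.12,"rx": 0,"ry": 0,"rz": 0,"claw": -1}
    - {"x": 0.14,"y": 0.06,"z": -0.12,"rx": 0,"ry": 0,"rz": 0,"claw": -1}
    - {"x": 0.19,"y": 0.08,"z": -0.09,"rx": 0,"ry": 0,"rz": 0,"claw": -1}
    - {"x": 0.229,"y": 0.0988,"z": -0.04,"rx": 0,"ry": 0,"rz": 0,"claw": -1}
    - {"x": 0.229,"y": 0.0988,"z": 0.01,"rx": 0,"ry": 0,"rz": 0,"claw": -1}
    - {"x": 0.229,"y": 0.0988,"z": 0.05,"rx": 0,"ry": 0,"rz": 0,"claw": -1}
    - {"x": 0.229,"y": 0.0988,"z": 0.065,"rx": 0,"ry": 0,"rz": 0,"claw": -1}
    - {"x": 0.229,"y": 0.0988,"z": 0.072,"rx": 0,"ry": 0,"rz": 0,"claw": -1}
    - {"x": 0.229,"y": 0.0988,"z": 0.072,"rx": 0,"ry": 0,"rz": 0,"claw": -1}

```text
time: 8.68
tool_pos: [0.5493, 0.0996, 0.0321]
tool_rot: [-3.14, -0.0, 1.891]
contact_force: [0.1, 0.3, -2.7]
opening: 0.0355
grip_force: 50.0
```

Emit:
step_arm:
  steps:
    - {"x": 0,"y": 0,"z": 0.0015,"rx": 0,"ry": 0,"rz": 0,"claw": -1}
    - {"x": 0,"y": 0,"z": 0.0025,"rx": 0,"ry": 0,"rz": 0,"claw": -1}
    - {"x": 0,"y": 0,"z": 0.0025,"rx": 0,"ry": 0,"rz": 0,"claw": -1}

```text
time: 8.93
tool_pos: [0.5509, 0.0996, 0.032]
tool_rot: [3.139, 0.001, 1.891]
contact_force: [-0.6, -0.2, -3.1]
opening: 0.0352
grip_force: 50.0
```

Emit:
step_arm:
  steps:
    - {"x": 0,"y": 0,"z": 0.0015,"rx": 0,"ry": 0,"rz": 0,"claw": -1}
    - {"x": 0,"y": 0,"z": 0.003,"rx": 0,"ry": 0,"rz": 0,"claw": -1}
    - {"x": 0,"y": 0,"z": 0.003,"rx": 0,"ry": 0,"rz": 0,"claw": -1}

```text
time: 9.18
tool_pos: [0.5505, 0.0998, 0.0298]
tool_rot: [3.139, 0.001, 1.892]
contact_force: [-1.4, -1.5, 5.4]
opening: 0.0355
grip_force: 50.0
```

Touching the floor; release, rise, and view.

Emit:
step_arm:
  steps:
    - {"x": 0,"y": 0,"z": 0,"rx": 0,"ry": 0,"rz": 0,"claw": 0.2}
    - {"x": 0,"y": 0,"z": 0,"rx": 0,"ry": 0,"rz": 0,"claw": 0.2}
    - {"x": 0,"y": 0,"z": 0,"rx": 0,"ry": 0,"rz": 0,"claw": 0.2}
    - {"x": 0,"y": 0,"z": 0,"rx": 0,"ry": 0,"rz": 0,"claw": 0.2}
    - {"x": 0,"y": 0,"z": 0,"rx": 0,"ry": 0,"rz": 0,"claw": 0.2}
    - {"x": 0,"y": 0,"z": -0.04,"rx": 0,"ry": 0,"rz": 0,"claw": 0.2}
    - {"x": 0,"y": 0,"z": -0.09,"rx": 0,"ry": 0,"rz": 0,"claw": 0.2}
    - {"x": 0,"y": 0,"z": -0.14,"rx": 0,"ry": 0,"rz": 0,"claw": 0.2}
    - {"x": 0,"y": 0,"z": -0.19,"rx": 0,"ry": 0,"rz": 0,"claw": 0.2}
    - {"x": 0,"y": 0,"z": -0.24,"rx": 0,"ry": 0,"rz": 0,"claw": 0.2}
    - {"x": 0,"y": 0,"z": -0.24,"rx": 0,"ry": 0,"rz": 0,"claw": 0.2}

```text
time: 10.1
tool_pos: [0.5532, 0.1003, 0.2163]
tool_rot: [3.128, 0.004, 1.892]
contact_force: [0.6, 0.5, 0.4]
opening: 0.0552
grip_force: 0.0
```

```bash
python3 b.py; python3 go.py .5765 -.1525 .20 .315
```

```text
top pinred 226 [ 0.529  -0.0871  0.0394] [ 0.5297 -0.0871  0.0438] [ 0.5304 -0.0875  0.0516] [0.045 0.043 0.047]
top tabtop 62 [ 0.5744 -0.1531  0.1301] [ 0.5742 -0.1531  0.1299] [ 0.5747 -0.1533  0.1292] [0.026 0.02  0.012]
top blocktop 326 [ 0.5553 -0.1452  0.0901] [ 0.5564 -0.1482  0.0897] [ 0.5669 -0.1531  0.0915] [0.084 0.069 0.015]
top glass 112 [ 0.6462 -0.1296  0.0967] [ 0.6468 -0.1309  0.1016] [ 0.6479 -0.1386  0.1077] [0.042 0.072 0.035]
shift [-0.3301 -0.0753  0.017 ] turn [ 0.0111 -0.0064  2.0077] mm [-247.5  -56.5   12.8] rows 6.096307323481639 12.618261580585612
[0.5518 0.1002 0.2127] [3.133e+00 2.000e-03 1.892e+00] 10.15 [-0.3  0.6  0.5] 0.0553 0.0Traceback (most recent call last):
  File "b.py", line 16, in <module>
    X=P[hd][:,:2];l=cv2.fitLine(X.astype(np.float32),cv2.DIST_HUBER,0,.01,.01).ravel();print(l,np.arctan2(l[1],l[0]))
                    ~~~~~~~~~~~^^^^^^^^^^^^^^^^^^^^^^^^^^^^^^^^^^^^^^^^^^^^^^^
cv2.error: OpenCV(4.12.0) /io/opencv/modules/imgproc/src/linefit.cpp:50: error: (-215:Assertion failed) count > 0 in function 'fitLine2D_wods'
```

View pics/scene1.png

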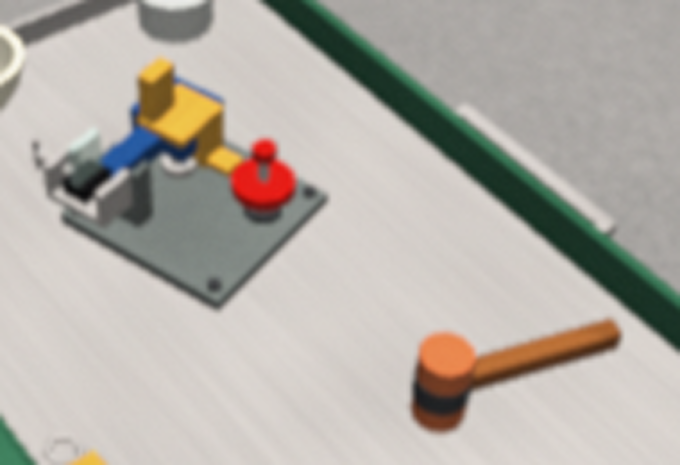

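Emit:
step_arm:
  steps:
    - {"x": -0.055,"y": -0.012,"z": 0,"rx": 0.01,"ry": -0.006,"rz": 0.15,"claw": 0.2}
    - {"x": -0.11,"y": -0.025,"z": 0,"rx": 0.01,"ry": -0.006,"rz": 0.3,"claw": 0.2}
    - {"x": -0.16,"y": -0.037,"z": 0,"rx": 0.01,"ry": -0.006,"rz": 0.45,"claw": 0.2}
    - {"x": -0.21,"y": -0.05,"z": 0,"rx": 0.01,"ry": -0.006,"rz": 0.6,"claw": 0.2}
    - {"x": -0.26,"y": -0.06,"z": 0,"rx": 0.01,"ry": -0.006,"rz": 0.75,"claw": 0.2}
    - {"x": -0.31,"y": -0.07,"z": 0,"rx": 0.01,"ry": -0.006,"rz": 0.9,"claw": 0.2}
    - {"x": -0.33,"y": -0.075,"z": 0,"rx": 0.01,"ry": -0.006,"rz": 1,"claw": 0.2}
    - {"x": -0.33,"y": -0.075,"z": 0,"rx": 0.01,"ry": -0.006,"rz": 1,"claw": 0.2}

```text
time: 10.82
tool_pos: [0.5737, -0.1565, 0.2062]
tool_rot: [-3.134, 0.008, 1.098]
contact_force: [1.0, 1.0, -0.5]
opening: 0.0553
grip_force: 0.0
```

Emit:
step_arm:
  steps:
    - {"x": 0,"y": 0,"z": 0.01,"rx": 0,"ry": 0,"rz": 0.15,"claw": 0}
    - {"x": 0,"y": 0,"z": 0.01,"rx": 0,"ry": 0,"rz": 0.3,"claw": 0}
    - {"x": 0,"y": 0,"z": 0.01,"rx": 0,"ry": 0,"rz": 0.45,"claw": 0}
    - {"x": 0,"y": 0,"z": 0.01,"rx": 0,"ry": 0,"rz": 0.6,"claw": 0}
    - {"x": 0,"y": 0,"z": 0.02,"rx": 0,"ry": 0,"rz": 0.75,"claw": 0}
    - {"x": 0,"y": 0,"z": 0.03,"rx": 0,"ry": 0,"rz": 0.9,"claw": 0}
    - {"x": 0,"y": 0,"z": 0.04,"rx": 0,"ry": 0,"rz": 1,"claw": 0}
    - {"x": 0,"y": 0,"z": 0.05,"rx": 0,"ry": 0,"rz": 1,"claw": 0}
    - {"x": 0,"y": 0,"z": 0.05,"rx": 0,"ry": 0,"rz": 1,"claw": 0}

```text
time: 11.57
tool_pos: [0.5728, -0.1514, 0.1683]
tool_rot: [-3.14, 0.012, 0.325]
contact_force: [1.1, 0.9, -0.3]
opening: 0.0458
grip_force: 0.0
```

```bash
python3 go.py .5765 -.1525 .10 .315; python3 w.py w2 latch_tab:.115
```

```text
shift [0.0053 0.0032 0.0909] turn [-0.0025  0.0156  0.0132] mm [ 3.9  2.4 68.2] rows 1.6394193821786665 0.12899893964086517
[ 0.5728 -0.1514  0.1683] [-3.14   0.012  0.325] 11.5667 [ 1.1  0.9 -0.3] 0.0458 0.0
latch_tab 0.55 [220.7, 196.2, 296.7, 256.2]
[[ 0.    -0.965 -0.261  0.07 ]
 [ 1.     0.    -0.001 -0.   ]
 [ 0.001 -0.261  0.965 -0.158]
 [ 0.     0.     0.     1.   ]] 325.19226210127806
```

View pics/w2.png

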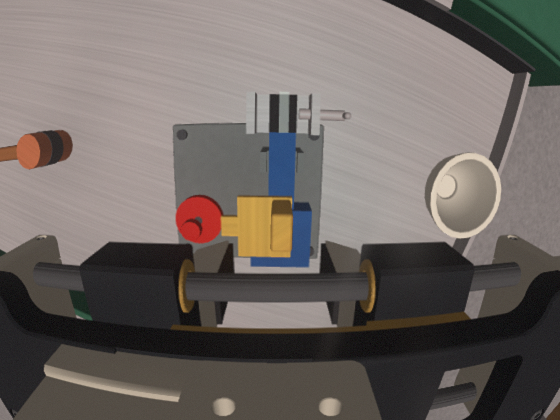

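Emit:
step_arm:
  steps:
    - {"x": 0.007,"y": 0.0025,"z": 0.02,"rx": 0,"ry": 0.015,"rz": 0.008,"claw": 0}
    - {"x": 0.007,"y": 0.0025,"z": 0.045,"rx": 0,"ry": 0.015,"rz": 0.008,"claw": 0}
    - {"x": 0.007,"y": 0.0025,"z": 0.07,"rx": 0,"ry": 0.015,"rz": 0.008,"claw": 0}
    - {"x": 0.007,"y": 0.0025,"z": 0.085,"rx": 0,"ry": 0.015,"rz": 0.008,"claw": 0}
    - {"x": 0.007,"y": 0.0025,"z": 0.091,"rx": 0,"ry": 0.015,"rz": 0.008,"claw": 0}
    - {"x": 0.007,"y": 0.0025,"z": 0.091,"rx": 0,"ry": 0.015,"rz": 0.008,"claw": 0}

```text
time: 12.22
tool_pos: [0.5788, -0.153, 0.1018]
tool_rot: [3.141, -0.002, 0.315]
contact_force: [0.3, 0.3, 0.1]
opening: 0.0459
grip_force: 0.0
```

Emit:
step_arm:
  steps:
    - {"x": 0,"y": 0,"z": 0.002,"rx": 0,"ry": 0,"rz": 0,"claw": -1}
    - {"x": 0,"y": 0,"z": 0.002,"rx": 0,"ry": 0,"rz": 0,"claw": -1}
    - {"x": 0,"y": 0,"z": 0.002,"rx": 0,"ry": 0,"rz": 0,"claw": -1}
    - {"x": 0,"y": 0,"z": 0.002,"rx": 0,"ry": 0,"rz": 0,"claw": -1}
    - {"x": 0,"y": 0,"z": 0.002,"rx": 0,"ry": 0,"rz": 0,"claw": -1}
    - {"x": 0,"y": 0,"z": 0.002,"rx": 0,"ry": 0,"rz": 0,"claw": -1}
    - {"x": 0,"y": 0,"z": 0.002,"rx": 0,"ry": 0,"rz": 0,"claw": -1}
    - {"x": 0,"y": 0,"z": 0.002,"rx": 0,"ry": 0,"rz": 0,"claw": -1}
    - {"x": 0,"y": 0,"z": 0.002,"rx": 0,"ry": 0,"rz": 0,"claw": -1}
    - {"x": 0,"y": 0,"z": 0.002,"rx": 0,"ry": 0,"rz": 0,"claw": -1}
    - {"x": 0,"y": 0,"z": 0.002,"rx": 0,"ry": 0,"rz": 0,"claw": -1}
    - {"x": 0,"y": 0,"z": 0.002,"rx": 0,"ry": 0,"rz": 0,"claw": -1}
  squeeze: 55

```text
time: 13.22
tool_pos: [0.5793, -0.1532, 0.1014]
tool_rot: [3.14, -0.004, 0.315]
contact_force: [-0.8, 1.6, 5.8]
opening: 0.0139
grip_force: 55.0
```

Emit:
step_arm:
  steps:
    - {"x": 0,"y": -0.003,"z": 0,"rx": 0,"ry": 0,"rz": 0,"claw": -1}
    - {"x": 0,"y": -0.006,"z": -0.001,"rx": 0,"ry": 0,"rz": 0,"claw": -1}
    - {"x": 0,"y": -0.009,"z": -0.001,"rx": 0,"ry": 0,"rz": 0,"claw": -1}
    - {"x": 0,"y": -0.012,"z": -0.001,"rx": 0,"ry": 0,"rz": 0,"claw": -1}
    - {"x": 0,"y": -0.015,"z": -0.001,"rx": 0,"ry": 0,"rz": 0,"claw": -1}
    - {"x": 0,"y": -0.015,"z": -0.001,"rx": 0,"ry": 0,"rz": 0,"claw": -1}
    - {"x": 0,"y": -0.015,"z": -0.001,"rx": 0,"ry": 0,"rz": 0,"claw": -1}

```text
time: 13.8
tool_pos: [0.576, -0.1431, 0.1015]
tool_rot: [3.139, -0.003, 0.315]
contact_force: [2.2, -5.3, -2.0]
opening: 0.0136
grip_force: 55.0
```

```bash
python3 go.py .5793 -.1532 .1014 .315
```

```text
shift [0.0001 0.0141 0.0002] turn [ 0.0038 -0.0043 -0.0006] mm [ 0.1 10.6  0.1] rows 0.254449790640634 0.03617893337314127
[ 0.576  -0.1431  0.1015] [ 3.139e+00 -3.000e-03  3.150e-01] 13.8 [ 2.2 -5.3 -2. ] 0.0136 54.97935175895691
```

Emit:
step_arm:
  steps:
    - {"x": 0,"y": -0.002,"z": 0,"rx": 0,"ry": 0,"rz": 0,"claw": -1}
    - {"x": 0,"y": -0.002,"z": 0,"rx": 0,"ry": 0,"rz": 0,"claw": -1}
    - {"x": 0,"y": -0.002,"z": -0.005,"rx": 0,"ry": 0,"rz": 0,"claw": -1}
    - {"x": 0,"y": -0.002,"z": -0.01,"rx": 0,"ry": 0,"rz": 0,"claw": -1}
    - {"x": 0,"y": -0.002,"z": -0.01,"rx": 0,"ry": 0,"rz": 0,"claw": -1}

```text
time: 14.22
tool_pos: [0.5748, -0.1419, 0.1086]
tool_rot: [3.139, -0.002, 0.314]
contact_force: [0.9, -7.7, -4.2]
opening: 0.0136
grip_force: 55.0
```

Emit:
step_arm:
  steps:
    - {"x": 0,"y": 0,"z": -0.008,"rx": 0,"ry": 0,"rz": 0,"claw": -1}
    - {"x": 0,"y": 0,"z": -0.016,"rx": 0,"ry": 0,"rz": 0,"claw": -1}
    - {"x": 0,"y": 0,"z": -0.024,"rx": 0,"ry": 0,"rz": 0,"claw": -1}
    - {"x": 0,"y": 0,"z": -0.032,"rx": 0,"ry": 0,"rz": 0,"claw": -1}
    - {"x": 0,"y": 0,"z": -0.04,"rx": 0,"ry": 0,"rz": 0,"claw": -1}
    - {"x": 0,"y": 0,"z": -0.05,"rx": 0,"ry": 0,"rz": 0,"claw": -1}
    - {"x": 0,"y": 0,"z": -0.06,"rx": 0,"ry": 0,"rz": 0,"claw": -1}

```text
time: 14.8
tool_pos: [0.5747, -0.1406, 0.1547]
tool_rot: [3.141, -0.002, 0.315]
contact_force: [-0.0, -0.4, -3.2]
opening: 0.0136
grip_force: 54.9
```

Free of the ball. Raise further, to about 0.24.

Emit:
step_arm:
  steps:
    - {"x": 0,"y": 0,"z": -0.02,"rx": 0,"ry": 0,"rz": 0,"claw": -1}
    - {"x": 0,"y": 0,"z": -0.04,"rx": 0,"ry": 0,"rz": 0,"claw": -1}
    - {"x": 0,"y": 0,"z": -0.06,"rx": 0,"ry": 0,"rz": 0,"claw": -1}
    - {"x": 0,"y": 0,"z": -0.08,"rx": 0,"ry": 0,"rz": 0,"claw": -1}
    - {"x": 0,"y": 0,"z": -0.1,"rx": 0,"ry": 0,"rz": 0,"claw": -1}
    - {"x": 0,"y": 0,"z": -0.12,"rx": 0,"ry": 0,"rz": 0,"claw": -1}
    - {"x": 0,"y": 0,"z": -0.13,"rx": 0,"ry": 0,"rz": 0,"claw": -1}
    - {"x": 0,"y": 0,"z": -0.13,"rx": 0,"ry": 0,"rz": 0,"claw": -1}
    - {"x": 0,"y": 0,"z": -0.13,"rx": 0,"ry": 0,"rz": 0,"claw": -1}
    - {"x": 0,"y": 0,"z": -0.13,"rx": 0,"ry": 0,"rz": 0,"claw": -1}

```text
time: 15.63
tool_pos: [0.5741, -0.1407, 0.2507]
tool_rot: [3.142, -0.002, 0.315]
contact_force: [1.1, -0.0, -4.2]
opening: 0.0138
grip_force: 54.9
```

```bash
python3 - <<'E'
from h import *
im,d=read_camera("scene");cv2.imwrite("pics/s3.png",cv2.resize(im[90:330,180:460],(700,600),interpolation=cv2.INTER_CUBIC))
s=robot.observe();print(s["tool_pos"],s["tool_rot"],s["contact_force"],s["torque"],s["grip_force"],s["time"])
E
```

```text
[ 0.57412343 -0.14074619  0.25055051] [-3.14140188e+00 -1.25588802e-03  3.14628807e-01] [-0.15848178 -0.75578915 -4.34553868] [-0.12140099  0.13927258  0.0073842 ] 54.94692385196686 15.6833
```

View pics/s3.png

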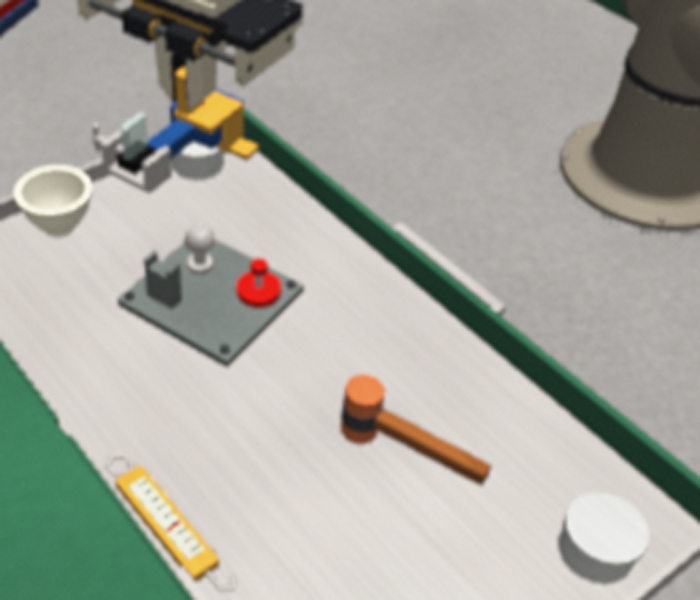

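The picture shows the coupler held level at about (180,130), well above the bare ball at (200,240). The pin is down at (258,285), the mallet stands clear at (362,410), and the other things are untouched. The lift is about 149 mm.

```bash
python3 -c "
from cell import robot
print(robot.hand_in())"
```

```text
the job is handed in; nothing more can be done
None
```

The job is handed in at about 15.7 s: the mallet drove the pin fully down and was set down clear of the mount, and the freed coupler is held level about 15 cm above its seat, with the mortar, tins and balance untouched.

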